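Fit the tube disc on the rotator and lock it with its R-clip

ROBOT

A 6-joint arm with a two-finger parallel gripper is mounted at the origin on a cart in front of the work surface, level with it; the furniture and walls round the work are solid. World frame = base frame: x ahead of the robot, y to its left, z up, the work surface at z = 0. Lengths are in mm, angles in rad, forces in N, time in s.
With the tool pointing down it reaches from about 400 to 925 mm from the base axis. Payload 12.5 kg.
Tool frame: the origin (TCP) lies at the centre of the arm's flange, where the gripper is bolted on; the fingertips stand 190 mm ahead of it and the grasp point (between the pads) lies env.grip_point_offset ahead of it (env.grip_point_offset is the distance from the TCP to the grasp point, in mm); z points along the fingers, x is the direction in which the jaws open and shut, and the axes are right-handed (so a half turn about z gives the same grasp; the last joint's range is limited). The gripper opens to 95 mm and grips with 3 to 60 N. Pads are 20 mm wide; open, the fingers measure 119 mm over their backs; the gripper's body (75 mm by 180 mm) begins 59 mm behind the grasp point.
Start: joints at [-1.417, 0.491, 1.559, -0, 1.092, -0.106], TCP at [160.574, -604.021, 404.761] pointing down, gripper open.
Joint ranges: [-3.1, 3.1], [-0.84, 2.19], [0.05, 2.79], [-1.13, 4.28], [0.06, 2.93], [-2.69, 2.69]. Speed limits (rad/s): [2.22, 2.22, 2.79, 3.14, 3.14, 3.14].

INTERFACE

Orientations are given as [roll, pitch, yaw] about the fixed x, y, z axes, in that order (R = Rz(yaw) Ry(pitch) Rx(roll)).
In Python, from cell import state, read_camera, camera_model, job_done, env gives the robot as it stands.
- The arm moves only by the tool arm_command, never from a script. Its argument "steps" is a list of rows, each a list of 6 numbers: the shift along the tool's x, y, z in cm, then the turn, a rotation vector about the tool's x, y, z in degrees. In form: [[dx, dy, dz, rx, ry, rz], ...]. A call has 1 to 12 rows; each row is the pose to reach, as a shift and turn from the pose commanded when the call began, along the tool's axes at that moment; what a row does not reach only later rows make up. A row lasts 1/12 s, in which the tool goes at most 41.7 mm and 7.16 degrees, less where a joint would pass 70% of its speed; a pose out of reach is approached as far as the arm can. A call with a gripper value outside its range is refused whole. "jaw" is the finger opening in cm, from 0 to 9.51, set as the call begins (left out, the last holds). The fingers move at their own pace and stop on an object; the grip force is fixed at half the most. Time passes only in rows, so rows that repeat a pose let the fingers close. It gives the time, the measured TCP pose, the force and the opening at its end, in the units of the state.
- state(): the state, without advancing time (a new reading comes with each control period).
- read_camera(name): name is "scene" or "top"; returns the picture (400x640x3 uint8, red, green, blue); there is no depth.
- camera_model(name): a dict with "K" (3x3 intrinsics, pixels), "k1" (the pictures are not rectified: a ray, as slopes to the right and down, at radius r is drawn at 1 + k1 r^2 times it, then the intrinsics apply), "xyz" and "rotation" of the camera in the world. Camera axes: x right, y up, looking along -z (the intrinsics and any distortion apply to the point x, -y, -z); pixel columns grow to the right and rows downward; lengths in mm; the calibration is good to about 2 mm. A picture is of the moment at which its call begins. camera_model takes no time and is no camera call.
- job_done(): hands the job in, once; it reports no verdict.
The state is a dict: "t": time; "joints": joint angles; "qvel": joint speeds; "tau": joint torques, N m; "eef_pos": TCP position; "tcp_rot": TCP orientation; "ft_force": force on the tool from outside, world axes, zero at the start; "moment": the same for the moment, N m; "opening": opening from 0.0 (shut) to 1.0 (fully open).
Only numpy, scipy, OpenCV 4.12 (cv2) and the standard library are available. Lean on these libraries where they do the work, as an engineer would, in place of code of your own. Each camera call takes 0.05 s, during which the arm holds its last target. There are 200 camera calls.

TASK

Get the blood-tube rotator ready to run: lift the teal tube disc off its storage peg and slide it onto the rotator's shaft, hub against the rubber flange. Then take the red-handled R-clip off the hook at the machine's side and push it straight down to lock the disc: straight leg through the hole across the shaft, bent leg snapped round the outside of the shaft, handle down on the shaft. Leave both parts there, drop nothing, and do not disturb the cup, marker and bottle.

Things in the scene. Friction and masses are not known exactly. Their poses are not given: they have to be found in the camera images.
- rotator: Blood-tube rotator, fixed: light grey base 170 x 130 x 28 mm, motor head 64 x 96 mm and 153 mm high at its back, level steel shaft to the front. Origin on the bench under the shaft; x from the front to the head (along the shaft, inward), y to the machine's left, z up. Base x -70 to +100, y +-65 mm; shaft axis at y 0, z 125 mm; the clip's rod hook stands at y +105 mm.
- flange (a point): Centre of the rubber-faced drive flange (52 mm wide) on the shaft's axis, rotator's axes; at x +10, z 125 mm of the rotator. The hub must end against this face: the disc's origin is then at x -9 mm here. Behind it a boss runs 26 mm back to the motor head, whose top is 28 mm above the axis.
- shaft_tip (a point): Free end of the shaft, on its axis, same axes as the rotator. The shaft is 20 mm thick; its last 6 mm taper to 12 mm. It sticks out 60 mm from the flange and does not turn.
- cross_hole (a point): Centre of the upright hole across the shaft, 42 mm ahead of the flange on the axis; rotator's axes. 8 mm wide, straight down through the 20 mm shaft. It lies 7 mm ahead of the hub's front once the disc is home (before that the hub covers it); the disc's plate then stands 28 mm behind it and reaches 65 mm above the axis.
- clip_hook (a point): Front end of the clip's hook: a level rod 6 mm thick along the rotator's x, at y +105 mm and z 135 mm of the rotator; its upturned tip stands 10 mm above the rod's centre line, from this point to 6 mm farther front. A clip is freed by raising it 12 to 22 mm and then drawing it at least 35 mm to the front (-x of the rotator). A hanging clip's top is at z 148 mm.
- disc_stand: Storage stand of the disc, fixed: round grey base 112 mm wide, 12 mm high; a steel rod rises 32 mm behind its centre and bends forward as the level peg. Origin: underside of the base; x points from the peg's tip back to the upright rod, z up.
- disc_peg (a point): Front end of the peg, same axes as the stand: at x -44 mm, z 135 mm of it, on the peg's centre line. The peg is 8 mm thick; its upturned tip stands 10 mm above the centre line, from this point to 7 mm farther front. The disc is freed by raising it 8 to 14 mm from where it hangs and then drawing it at least 60 mm to the front (-x of the stand).
- tube_disc: Teal tube disc, upright: plate 130 mm wide, 10 mm thick, ten tube holes; grey hub 40 mm wide, bore 24 mm; 160 g. Origin: bore's axis, middle of the plate; x along the bore to the hub's back end (9 mm away; front end 26 mm to -x). Hangs by the bore, x as the stand's x. Hold it at the top of the rim, across its 10 mm thickness, up to 40 mm down from the rim.
- r_clip: R-clip of 5 mm steel wire with red plastic handle, 110 mm high, 59 g, hanging by the handle's eye. z up the straight leg, x its thickness (14 mm; as the rotator's x while it hangs), y from straight to bent leg. Origin: on the straight leg, at the cross-hole's centre when home. Handle: flat sides 36 mm apart (y -14 to +22, z 24 to 61 mm), neck 8 mm thick under it to z 12 mm, then 0 to 2 mm over the shaft.
- clip_seat (a point): The origin of the R-clip (see there), same axes as the clip.
- clip_point (a point): The tip of the clip's straight leg, 38 mm under the clip's origin.
- clip_grip (a point): Middle of the clip's handle, between its flat sides, 4 mm to +y and 45 mm above the clip's origin. The eye's free opening is 20 mm wide.
- spring_leg (a joint): Bend of the clip's sprung leg, rad: 0 at rest, grows as it is forced outward (2.5 N m/rad); about 0.12 as its kink (14 mm under the clip's origin) passes the shaft's widest part, then it draws the clip home and ends near 0. Pushing takes a few newtons. Its flared end (17 mm beside, 30 mm under the origin) meets the shaft just after the straight leg enters the hole.
- cup_orange: Specimen cup with orange lid, 52 x 52 x 56 mm, standing; origin at its underside. Bystander.
- marker_red: Red marker pen lying on the bench, 16 x 135 x 17 mm. Bystander.
- stain_bottle: Brown dropper bottle with black cap, 38 x 38 x 112 mm, standing; origin at its underside. Bystander.

How it is judged (in metres and radians):
On the way, in this order (a step that is already met when the one before it is completed fails the run):
1. the disc is off its peg, clear of the peg's tip (distance between tube_disc and disc_peg above 0.08 m), for 0.1 s.
2. the disc is home on the shaft, its hub against the flange (x of tube_disc in the frame of flange between -0.0135 and -0.006 m and y of tube_disc in the frame of flange between -0.005 and 0.005 m and z of tube_disc in the frame of flange between -0.005 and 0.005 m and angle between the x axis of tube_disc and the x axis of flange, either way round below 0.12 rad), for 0.2 s.
3. with the disc home, the clip is off its hook (all of step 2 and distance between clip_grip and clip_hook above 0.07 m), for 0.1 s.
4. the clip is pushed home through the cross-hole and its bent leg has sprung back (all of step 2 and x of clip_seat in the frame of cross_hole between -0.005 and 0.005 m and y of clip_seat in the frame of cross_hole between -0.005 and 0.005 m and z of clip_seat in the frame of cross_hole between -0.005 and 0.006 m and angle between r_clip's own z axis and vertical below 0.25 rad and value of joint spring_leg below 0.08 rad), for 0.2 s.
At the end, for the whole second after the job is handed in: Disc on the shaft: hub within 4.5 mm of the flange, centred within 5 mm, square within 0.12 rad. Clip's origin within 5 mm sideways and 5 to 6 mm in height of the hole's centre, within 0.25 rad of upright, bent leg sprung back (under 0.08 rad). Both released, at rest (all of step 4 and linear speed of each of r_clip, tube_disc below 0.02 m/s); the robot touches nothing.
It fails at once if the disc is dropped (its centre under 70 mm above the bench) (height (world z) of tube_disc below 0.07 m).
It fails at once if the clip is dropped (its origin under 30 mm above the bench) (height (world z) of clip_seat below 0.03 m).
It fails at once if the cup, the marker or the bottle is moved by more than 30 mm (distance of any of cup_orange, marker_red, stain_bottle from where it was at the start of the episode above 0.03 m).
It also fails if it takes over 61 s, if anything falls off the work surface, if the arm or the gripper's body presses on something with over 40 N, if the wrist force passes 120 N, or if a joint passes its speed limit or range.

## Working session

There is one attempt and no reset: what is moved stays moved. The work goes in short steps, Python scripts to look and compute and a tool call to move; the robot and the scene stay as the last step left them, time stands still between calls to the robot, and variables do not carry over. Pictures are saved under pics/ and viewed, about 8 in all and at most 12, crops included, and the job is handed in when it is done.

Besides the shell and the picture viewer there is one more tool, called after ">>>" as a command line: name --pt "numbers of a row" for each row, then --argument value for the rest. arm_command: Moves the arm, as the interface text tells. Its arguments: {"type":"object","properties":{"steps":{"type":"array"},"jaw":{"type":"number"}},"required":["steps"]}

```bash
ls; mkdir -p pics; python3 - <<'E'
from cell import state, read_camera, camera_model, env
import cv2
s=state(); print(s); print(env.grip_point_offset)
for n in("scene","top"):
    print(n,camera_model(n)); cv2.imwrite(f"pics/{n}0.png",cv2.cvtColor(read_camera(n),cv2.COLOR_RGB2BGR))
E
```

```text
pics
{'t': 0.0, 'joints': array([-1.41657643e+00,  4.91565725e-01,  1.55947992e+00, -1.37281364e-05,
        1.09167795e+00, -1.05581702e-01]), 'qvel': array([ 0.00042124,  0.00113446, -0.00054561,  0.00061604,  0.00210664,
        0.00185741]), 'tau': array([ 3.65299479e-05, -6.12649870e+01, -2.58188260e+01,  6.92402967e-02,
        4.81677102e-02, -1.14206009e-04]), 'eef_pos': array([ 160.58146403, -603.97789599,  404.14730016]), 'tcp_rot': array([-3.14148558e+00,  1.12592494e-03, -1.31098833e+00]), 'ft_force': array([ 0.33954705, -0.04355244, -0.30882848]), 'moment': array([ 0.00205466,  0.0050844 , -0.03295823]), 'opening': 0.9959483050611968}
171.3
scene {'K': array([[400.72900568,   0.        , 314.44016149],
       [  0.        , 400.72900568, 196.25227353],
       [  0.        ,   0.        ,   1.        ]]), 'k1': -0.02077073032604401, 'xyz': array([150.93366452, 518.23794385, 653.89016729]), 'rotation': array([ 1.00010789e+00,  2.63282035e-04, -2.60455844e+00])}
top {'K': array([[392.63829521,   0.        , 308.836872  ],
       [  0.        , 392.63829521, 206.27200902],
       [  0.        ,   0.        ,   1.        ]]), 'k1': -0.09133731771074362, 'xyz': array([ 449.01160342, -193.63781203, 1008.61416335]), 'rotation': array([ 0.13465094,  0.01891771, -1.59937226])}
```

View pics/scene0.png

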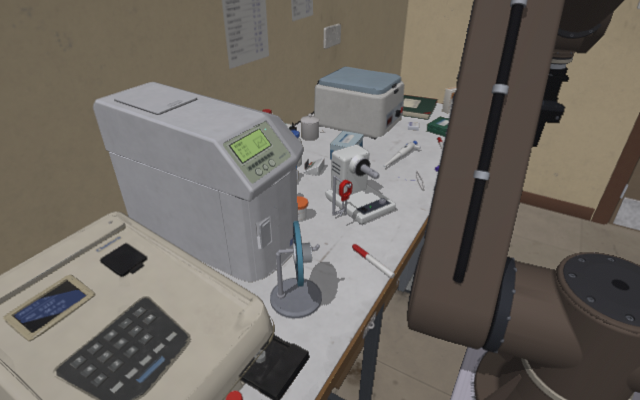

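View pics/top0.png

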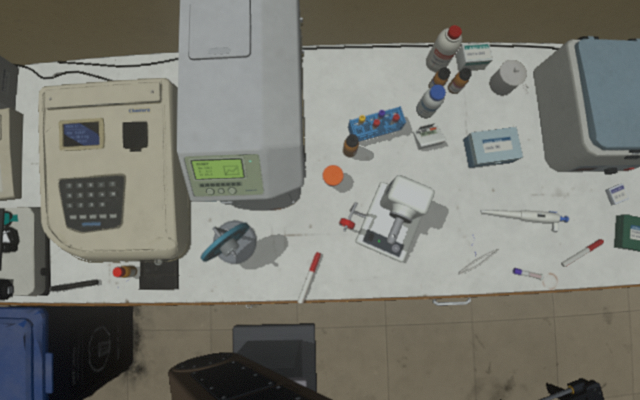

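Both views show the layout. The disc is at top (225,242) and scene (298,255). The rotator is at top (400,225) and scene (350,180), with the red clip at top (347,223) and scene (345,188). I'll zoom in to measure.

```bash
cat > h.py <<'E'
import numpy as np, cv2
from scipy.spatial.transform import Rotation as R
from cell import state, read_camera, camera_model, env
F=np.diag([1.,-1,-1])
def cam(n):
    m=camera_model(n); Rc=R.from_euler('xyz',m['rotation']).as_matrix()@F
    return m['K'],np.array([m['k1'],0,0,0,0.]),Rc,np.array(m['xyz'])
def proj(n,P):
    K,d,Rc,c=cam(n); q=(np.atleast_2d(P)-c)@Rc; s=q[:,:2]/q[:,2:]
    s=s*(1+d[0]*(s**2).sum(1,keepdims=True)); return s*[K[0,0],K[1,1]]+K[:2,2]
def ray(n,uv):
    K,d,Rc,c=cam(n); p=(np.atleast_2d(uv).astype(float)-K[:2,2])/[K[0,0],K[1,1]]; s=p.copy()
    for _ in range(20): s=p/(1+d[0]*(s**2).sum(1,keepdims=True))
    return c,np.c_[s,np.ones(len(s))]@Rc.T
def onz(n,uv,z):
    c,r=ray(n,uv); return c+r*((z-c[2])/r[:,2])[:,None]
def rot(x,y,yaw): # frame -> world
    c,s=np.cos(yaw),np.sin(yaw); M=np.array([[c,-s,0],[s,c,0],[0,0,1.]])
    return lambda p: np.atleast_2d(p)@M.T+[x,y,0]
def tile(img,x,y,w,h,k,grid=10):
    t=cv2.resize(img[y:y+h,x:x+w],None,fx=k,fy=k,interpolation=cv2.INTER_CUBIC)
    for u in range(-(-x//grid)*grid,x+w,grid): cv2.line(t,((u-x)*k,0),((u-x)*k,6),(0,0,255),1); cv2.putText(t,str(u),((u-x)*k+1,16),0,.35,(0,0,255),1)
    for v in range(-(-y//grid)*grid,y+h,grid): cv2.line(t,(0,(v-y)*k),(6,(v-y)*k),(0,0,255),1); cv2.putText(t,str(v),(8,(v-y)*k+4),0,.35,(0,0,255),1)
    return t
def bgr(n): return cv2.cvtColor(read_camera(n),cv2.COLOR_RGB2BGR)
E
python3 - <<'E'
from h import *
s=cv2.imread('pics/scene0.png');t=cv2.imread('pics/top0.png')
a=np.hstack([tile(t,190,205,80,60,5),tile(t,335,165,100,100,4)[:300*1+100][:400][:, :400][0:400][:300]]) if 0 else None
L=np.vstack([tile(t,190,210,80,60,5),tile(s,265,215,80,60,5)]); 
A=np.vstack([tile(t,337,170,100,100,4)[:400],]); B=tile(s,325,140,80,40,5)
cv2.imwrite('pics/c1.png',np.hstack([L,np.vstack([A,B])]))
cv2.imwrite('pics/c2.png',np.vstack([tile(s,320,140,100,75,8)]))
E
```

```text
(no output)
```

View pics/c1.png

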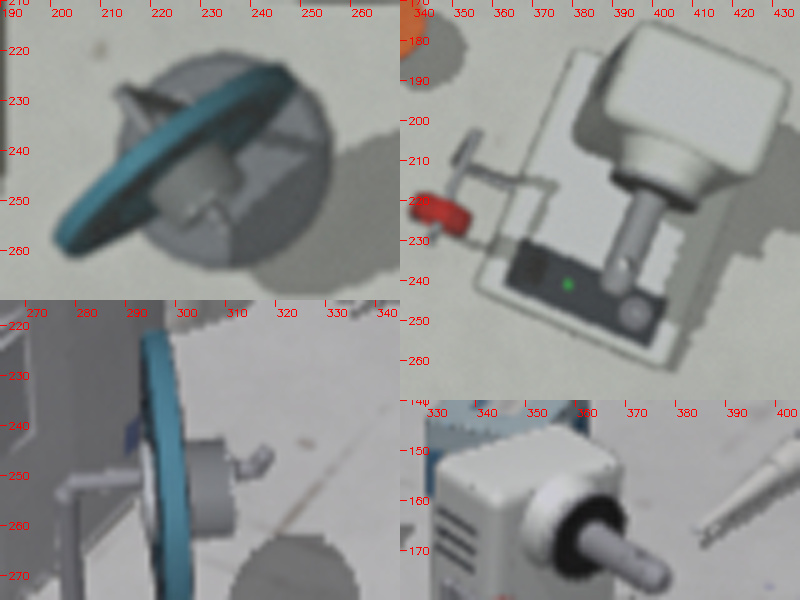

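View pics/c2.png

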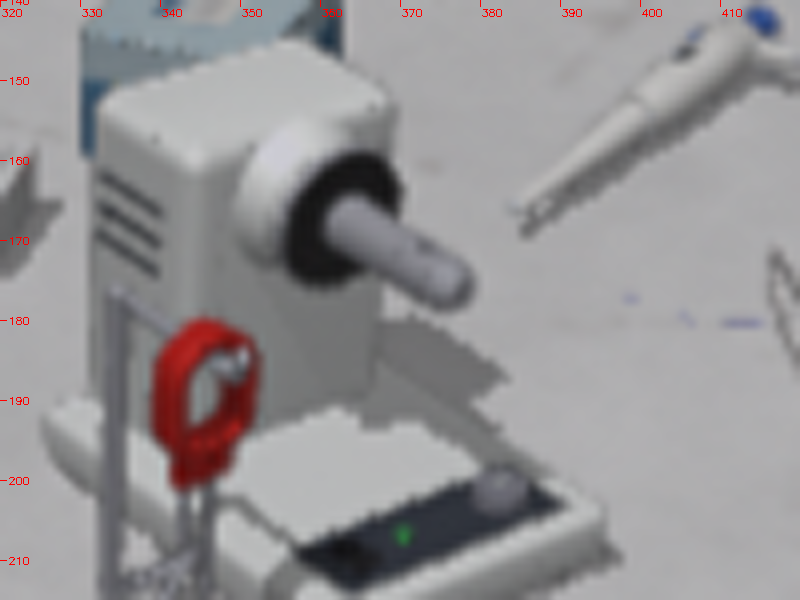

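Pixel readings:

| Item | Top | Scene |
|---|---|---|
| Flange centre | (400.7,217.5) | (363,167.5) |
| Shaft end | (391,242) | (377.2,175.6) |
| Cross-hole mouth | (393.2,235.5) | (373.4,170.9) |
| Stand base centre | (235.3,242) | – |
| Peg bend | (214.4,228.4) | (278,252.4) |
| Peg tip | – | (318,246) |
| Clip eye top | (347,223) | (346,180) |

Next I'll fit the poses.

```bash
cat > fit.py <<'E'
from h import *
from scipy.optimize import least_squares
def fit(obs,x0):
    def f(p):
        g=rot(*p[:3]); return np.concatenate([w*(proj(n,g(P))-uv).ravel() for n,P,uv,w in obs])
    r=least_squares(f,x0,loss='soft_l1'); return r.x,r.fun
rotobs=[('top',[10,0,125],(400.7,217.5),1),('top',[-32,0,135],(393.2,235.5),1),('scene',[10,0,125],(363,167.5),1),
('scene',[-50,0,125],(377.2,175.6),1),('scene',[-32,0,135],(373.4,170.9),1),('top',[98,63,28],(382.8,183),.5),('top',[-68,63,28],(357.5,240.5),.5),('top',[-68,-63,28],(404.5,262),.5)]
c=onz('top',[400,225],125)[0]
best=min((fit(rotobs,[c[0],c[1],a]) for a in np.arange(-3,3,.7)),key=lambda r:(r[1]**2).sum()); print('rot',best[0].round(3),best[1].round(1))
so=[('top',[0,0,10],(235.3,242),1),('top',[32,0,135],(214.4,228.4),1),('scene',[32,0,135],(278,252.4),1),('scene',[-48,0,144],(318,246),1)]
c=onz('top',[235,242],12)[0]
b2=min((fit(so,[c[0],c[1],a]) for a in np.arange(-3,3,.7)),key=lambda r:(r[1]**2).sum()); print('stand',b2[0].round(3),b2[1].round(1))
# disc: rim ends in top, at z=127
E_=onz('top',[(202,258.5),(249.2,223.8)],127); print(E_.round(1),np.hypot(*(E_[0]-E_[1])[:2]))
d=(E_[0]-E_[1]); print('disc ctr',E_.mean(0).round(1),'yaw mod pi',np.arctan2(d[1],d[0])+np.pi/2)
np.save('pose.npy',np.r_[best[0],b2[0]])
g=rot(*best[0]); print('clip eye',proj('scene',g([[0,105,148],[10,105,148],[20,105,148],[-5,105,148]])).round(1),'top',proj('top',g([[0,105,148],[10,105,148],[20,105,148]])).round(1))
print(g([[-50,0,125],[-32,0,125],[10,0,125],[0,105,148]]).round(1)); print(onz('top',[(352,135),(333,176),(310,277)],[0]))
E
python3 fit.py
```

```text
Traceback (most recent call last):
  File "fit.py", line 10, in <module>
    best=min((fit(rotobs,[c[0],c[1],a]) for a in np.arange(-3,3,.7)),key=lambda r:(r[1]**2).sum()); print('rot',best[0].round(3),best[1].round(1))
  File "fit.py", line 10, in <genexpr>
    best=min((fit(rotobs,[c[0],c[1],a]) for a in np.arange(-3,3,.7)),key=lambda r:(r[1]**2).sum()); print('rot',best[0].round(3),best[1].round(1))
              ~~~^^^^^^^^^^^^^^^^^^^^^^
  File "fit.py", line 6, in fit
    r=least_squares(f,x0,loss='soft_l1'); return r.x,r.fun
  File "fit.py", line 5, in f
    g=rot(*p[:3]); return np.concatenate([w*(proj(n,g(P))-uv).ravel() for n,P,uv,w in obs])
                                             ~~~~^^^^^^^^
  File "h.py", line 9, in proj
    K,d,Rc,c=cam(n); q=(np.atleast_2d(P)-c)@Rc; s=q[:,:2]/q[:,2:]
             ~~~^^^
  File "h.py", line 6, in cam
    m=camera_model(n); Rc=R.from_euler('xyz',m['rotation']).as_matrix()@F
ValueError: time passes only in moves, steps and waits
```

```bash
sed -i 's/^def cam(n):/from functools import lru_cache\n@lru_cache(None)\ndef cam(n):/' h.py; python3 fit.py
```

```text
rot [ 525.236 -382.121   -6.735] [-0.4  1.2  0.8 -0.1 -0.1 -0.6  0.   0.4 -0.3 -1.  -0.1 -0.9 -0.4  0.2
 -0.6 -0.2]
stand [497.8    14.989 138.851] [-1.2  0.3 -0.   0.2 -0.2 -1.1  0.2 -0.5]
[[457.5  64.  127. ]
 [533.1 -44.2 127. ]] 132.01900615447494
disc ctr [495.3   9.9 127. ] yaw mod pi 3.750822682851162
clip eye [[334.3 171.3]
 [332.1 169.8]
 [329.9 168.2]
 [335.5 172.1]] top [[357.1 202.5]
 [358.9 198.5]
 [360.6 194.4]]
[[ 480.2 -360.3  125. ]
 [ 496.4 -368.2  125. ]
 [ 534.2 -386.5  125. ]
 [ 571.1 -287.6  148. ]]
[[ 7.74086178e+02 -2.98880109e+02 -1.13686838e-13]
 [ 6.64177008e+02 -2.44026262e+02  1.13686838e-13]
 [ 4.04981621e+02 -1.76242545e+02  0.00000000e+00]]
```

```bash
cat > mv.py <<'E'
from h import *
p=np.load('pose.npy') 
ROT=rot(p[0],p[1],p[2]); YR=(p[2]+np.pi)%(2*np.pi)-np.pi; YS=(p[5]+np.pi)%(2*np.pi)-np.pi
def go(gp,yaw,cmd=None):
    """grasp point target (world), tool yaw -> shift (cm) in tool axes, turn deg about tool z; from measured pose"""
    s=state(); pos=s['eef_pos'] if cmd is None else np.array(cmd); M=R.from_euler('xyz',s['tcp_rot'])
    T=np.array(gp,float).ravel()+[0,0,env.grip_point_offset]
    t=R.from_euler('xyz',[np.pi,0,yaw]); rv=np.degrees((M.inv()*t).as_rotvec())
    print('shift cm',(M.inv().apply(T-pos)/10).round(2),'turn',rv.round(2),'target TCP',T.round(1))
E
python3 - <<'E'
from mv import *
print(YR,YS)
go(ROT([-35,0,233]),YR-np.pi/2)
print(ROT([-53,105,148]), onz('scene',[(250,273)],0), onz('top',[(240,205),(240,200)],280))
print(onz('scene',[(300,200),(302,210)],0),onz('top',[(298,205)],[250]))
E
```

```text
-0.45151882503931606 0.6212090357926208
shift cm [-1.436e+01 -3.829e+01  1.000e-02] turn [2.000e-02 5.000e-02 4.076e+01] target TCP [ 493.7 -366.8  404.3]
[[ 523.36226639 -264.51792455  148.        ]] [[631.90619614   4.12459551   0.        ]] [[554.54937713 -52.99962193 280.        ]
 [564.08693924 -53.04335998 280.        ]]
[[ 698.5780193  -317.1710803     0.        ]
 [ 665.52005625 -275.95973273    0.        ]] [[ 555.33159666 -161.15076601  250.        ]]
```

```bash
python3 - <<'E'
from h import *
for uv in [(299,165),(299,190),(296,215)]:
    c,r=ray('scene',uv); r=r[0]
    for y in(-140,-155): print(uv,(c+r*(y-c[1])/r[1]).round(0))
for z in(150,250,350): print(onz('top',[(230,203),(298,205)],z).round(0))
E
```

```text
(299, 165) [ 583. -140.  231.]
(299, 165) [ 593. -155.  222.]
(299, 190) [ 585. -140.  166.]
(299, 190) [ 594. -155.  154.]
(296, 215) [ 595. -140.   91.]
(296, 215) [ 605. -155.   78.]
[[ 579.   -5.  150.]
 [ 569. -157.  150.]]
[[ 563.  -27.  250.]
 [ 555. -161.  250.]]
[[ 548.  -49.  350.]
 [ 541. -165.  350.]]
```

>>> arm_command --pt "-14.4 -38.3 0 0 0 40.7" --pt "-14.4 -38.3 0 0 0 40.7" --pt "-14.4 -38.3 0 0 0 40.7" --pt "-14.4 -38.3 0 0 0 40.7" --pt "-14.4 -38.3 0 0 0 40.7" --pt "-14.4 -38.3 0 0 0 40.7" --pt "-14.4 -38.3 0 0 0 40.7" --pt "-14.4 -38.3 0 0 0 40.7" --pt "-14.4 -38.3 0 0 0 40.7" --pt "-14.4 -38.3 0 0 0 40.7" --pt "-14.4 -38.3 0 0 0 40.7" --pt "-14.4 -38.3 0 0 0 40.7" --jaw 6

```text
t: 1.1
eef_pos: [495.2, -364.9, 404.2]
tcp_rot: [3.141, 0.0, -2.018]
ft_force: [0.7, 0.1, 0.2]
opening: 0.629
```

>>> arm_command --pt "0 0 3.5 0 0 0" --pt "0 0 7 0 0 0" --pt "0 0 10 0 0 0" --pt "0 0 10.8 0 0 0" --pt "0 0 10.8 0 0 0" --pt "0 0 10.8 0 0 0"

```text
t: 1.6
eef_pos: [493.5, -367.4, 297.6]
tcp_rot: [-3.141, -0.0, -2.022]
ft_force: [0.0, 0.1, 1.4]
opening: 0.628
```

```bash
python3 - <<'E'
from mv import *
s=state();print(s['eef_pos'],s['tcp_rot'],s['ft_force'])
t=bgr('top');c=bgr('scene')
cv2.imwrite('pics/p1.png',np.vstack([cv2.resize(t[130:280,150:470],(800,375)),np.hstack([tile(c,330,130,80,44,5),tile(t,355,195,80,44,5)])]))
E
```

```text
[ 493.47907693 -367.36266587  297.63753645] [-3.14111409e+00 -2.91387107e-04 -2.02227879e+00] [0.03814231 0.06705655 1.36845242]
```

View pics/p1.png

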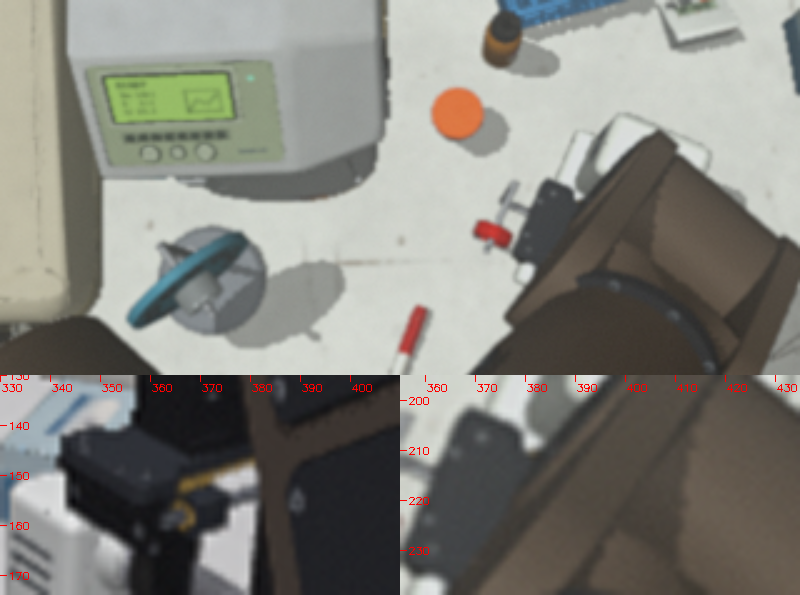

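```bash
python3 - <<'E'
from mv import *
def tri(a,b):
    c1,r1=ray('top',a);c2,r2=ray('scene',b);A=np.c_[r1[0],-r2[0]];s=np.linalg.lstsq(A,c2-c1,rcond=None)[0]
    P=c1+r1[0]*s[0];Q=c2+r2[0]*s[1];return P.round(0),Q.round(0)
s=cv2.imread('pics/scene0.png');t=cv2.imread('pics/top0.png')
cv2.imwrite('pics/n.png',np.vstack([tile(s,225,105,80,75,5)[:300] if 0 else np.hstack([tile(s,225,105,100,100,4),tile(t,176,150,100,60,4,10).copy() if 0 else cv2.copyMakeBorder(tile(t,176,150,100,60,4),0,160,0,0,cv2.BORDER_CONSTANT)])]))
# candidate body corners in images
for z in(230,240): print(z,proj('scene',[[589,32,z],[547,92,z]]).round(0),proj('top',[[589,32,z],[547,92,z]]).round(0))
E
```

```text
230 [[248. 201.]
 [245. 224.]] [[203. 193.]
 [174. 214.]]
240 [[248. 197.]
 [245. 220.]] [[202. 192.]
 [172. 214.]]
```

View pics/n.png

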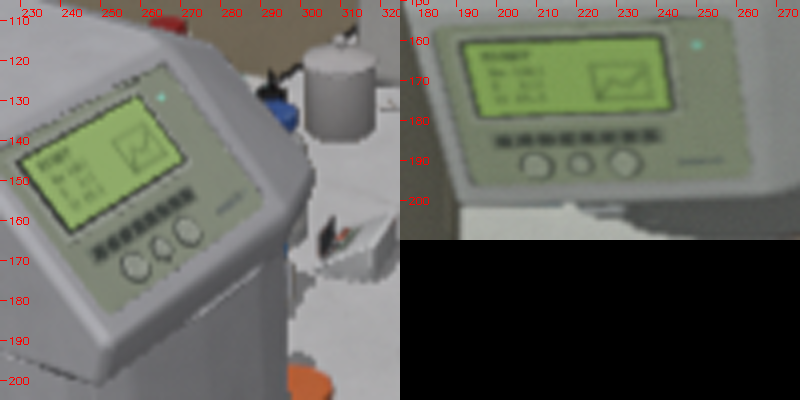

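>>> arm_command --pt "0 0 0.1 0 0 0" --pt "0 0 0.1 0 0 0" --pt "0 0 0.1 0 0 0" --pt "0 0 0.1 0 0 0" --pt "0 0 0.1 0 0 0" --pt "0 0 0.1 0 0 0" --pt "0 0 0.1 0 0 0" --jaw 1.6

```text
t: 2.28
eef_pos: [493.7, -366.5, 295.8]
tcp_rot: [-3.142, -0.0, -2.021]
ft_force: [-0.2, -0.9, 0.1]
opening: 0.204
```

```bash
python3 - <<'E'
from mv import *
def tri(a,b):
    c1,r1=ray('top',a);c2,r2=ray('scene',b);s=np.linalg.lstsq(np.c_[r1[0],-r2[0]],c2-c1,rcond=None)[0]
    return (c1+r1[0]*s[0]).round(0),(c2+r2[0]*s[1]).round(0)
for a,b in [((191,201),(250,193)),((191,201),(250,200)),((210,191),(259,171.5)),((232,190.5),(272,163)),((192,160),(229.5,145)),((244,177),(271.5,144.5))]: print(tri(a,b))
s=state();print(s['eef_pos'],s['ft_force'],s['moment'],s['tcp_rot'])
E
```

```text
(array([568.,  47., 264.]), array([569.,  47., 264.]))
(array([570.,  51., 251.]), array([568.,  50., 250.]))
(array([582.,   3., 285.]), array([580.,   2., 284.]))
(array([582., -39., 284.]), array([580., -40., 283.]))
(array([630.,  23., 336.]), array([629.,  22., 335.]))
(array([602., -66., 308.]), array([600., -67., 307.]))
[ 493.74397088 -366.46927853  295.75377593] [-0.16358809 -0.90402071  0.14837643] [-0.21841112  0.23087773  0.08535471] [-3.14158545e+00 -1.26258988e-04 -2.02120744e+00]
```

>>> arm_command --pt "0 0 0 0 0 0" --pt "0 0 0 0 0 0"

```text
t: 2.45
eef_pos: [493.8, -366.5, 295.8]
tcp_rot: [-3.142, -0.0, -2.021]
ft_force: [0.3, 0.1, 0.9]
opening: 0.203
```

```bash
python3 - <<'E'
from mv import *
s=state();print(s['eef_pos'],s['ft_force'],s['moment'],s['tcp_rot'],s['joints'])
E
```

```text
[ 493.75503528 -366.48061254  295.77282574] [0.28681475 0.08691423 0.86071779] [ 0.04116988 -0.02733581  0.0733456 ] [-3.14152006e+00 -1.36468033e-04 -2.02121262e+00] [-7.45874278e-01  5.99417086e-01  1.69227514e+00 -1.45665936e-04
  8.49791245e-01  1.27543449e+00]
```

>>> arm_command --pt "0.2 0 0 0 0 0" --pt "0.2 0 0 0 0 0" --pt "0.2 0 0 0 0 0"

```text
t: 2.7
eef_pos: [493.5, -367.0, 295.8]
tcp_rot: [3.141, 0.003, -2.021]
ft_force: [7.0, 11.5, 2.4]
opening: 0.204
```

>>> arm_command --pt "-0.4 0 0 0 0 0" --pt "-0.4 0 0 0 0 0" --pt "-0.4 0 0 0 0 0" --pt "-0.4 0 0 0 0 0"

```text
t: 3.03
eef_pos: [494.0, -366.0, 295.8]
tcp_rot: [-3.141, -0.003, -2.021]
ft_force: [-7.1, -10.5, -1.3]
opening: 0.202
```

```bash
cat >> mv.py <<'E'
def go6(gp,yaw,tilt,back=0,quiet=False):
    """tilt (deg) about tool-x axis direction (yaw), body leaning to +y of that frame; back mm along fingers"""
    s=state(); pos=s['eef_pos']; M=R.from_euler('xyz',s['tcp_rot'])
    t=R.from_rotvec(np.radians(-tilt)*np.array([np.cos(yaw),np.sin(yaw),0]))*R.from_euler('xyz',[np.pi,0,yaw])
    T=np.array(gp,float).ravel()-t.apply([0,0,env.grip_point_offset+back])
    print('shift cm',(M.inv().apply(T-pos)/10).round(2),'turn',np.degrees((M.inv()*t).as_rotvec()).round(2),'TCP',T.round(1),'zdir',t.apply([0,0,1]).round(2))
E
python3 - <<'E'
from mv import *
def tri(a,b):
    c1,r1=ray('top',a);c2,r2=ray('scene',b);s=np.linalg.lstsq(np.c_[r1[0],-r2[0]],c2-c1,rcond=None)[0]
    return (c1+r1[0]*s[0]).round(0),(c2+r2[0]*s[1]).round(0)
for a,b in [((183,250),(268,318)),((122,122),(123,243)),((115,206),(150,310))]: print(tri(a,b))
E
```

```text
(array([480., 130.,  63.]), array([482., 131.,  63.]))
(array([759., 226., 205.]), array([740., 211., 190.]))
(array([581., 263., 148.]), array([600., 277., 158.]))
```

>>> arm_command --pt "0.2 0 0 0 0 0" --pt "0.2 0 -2 0 0 0" --pt "0.2 0 -6 0 0 0" --pt "0.2 0 -10 0 0 0" --pt "0.2 0 -12 0 0 0" --pt "0.2 0 -12 0 0 0" --jaw 4

```text
t: 3.53
eef_pos: [493.9, -366.4, 420.8]
tcp_rot: [-3.134, -0.002, -2.021]
ft_force: [1.0, -0.1, 0.4]
opening: 0.419
```

```bash
python3 - <<'E'
from mv import *
yaw=.615; th=np.radians(32); y=np.array([-np.sin(yaw),np.cos(yaw),0])
c=np.array([496,11,127]); g=c+47*(np.cos(th)*np.array([0,0,1])+np.sin(th)*y)
go6(g,yaw,32,110); go6(g,yaw,32,0)
E
```

```text
shift cm [-42.5   31.47   1.21] turn [ -10.79   41.25 -146.09] TCP [395.6 153.1 405.4] zdir [ 0.31 -0.43 -0.85]
shift cm [-39.69  26.44  10.58] turn [ -10.79   41.25 -146.09] TCP [429.3 105.5 312.1] zdir [ 0.31 -0.43 -0.85]
```

>>> arm_command --pt "-42 30.5 2.9 -10.8 41.25 -146.1" --pt "-42 30.5 2.9 -10.8 41.25 -146.1" --pt "-42 30.5 2.9 -10.8 41.25 -146.1" --pt "-42 30.5 2.9 -10.8 41.25 -146.1" --pt "-42 30.5 2.9 -10.8 41.25 -146.1" --pt "-42 30.5 2.9 -10.8 41.25 -146.1" --pt "-42 30.5 2.9 -10.8 41.25 -146.1" --pt "-42 30.5 2.9 -10.8 41.25 -146.1" --pt "-42 30.5 2.9 -10.8 41.25 -146.1" --pt "-42 30.5 2.9 -10.8 41.25 -146.1" --pt "-42 30.5 2.9 -10.8 41.25 -146.1" --pt "-42 30.5 2.9 -10.8 41.25 -146.1"

```text
t: 4.53
eef_pos: [404.5, 126.7, 387.2]
tcp_rot: [2.814, -0.208, -0.521]
ft_force: [1.4, 0.5, 0.3]
opening: 0.423
```

```bash
cat > g.py <<'E'
from mv import *
import sys
yaw=.615; th=np.radians(32); y=np.array([-np.sin(yaw),np.cos(yaw),0])
c=np.array([496,11,127]); g=c+47*(np.cos(th)*np.array([0,0,1])+np.sin(th)*y)
s=state();print(s['joints'].round(3),s['tcp_rot'].round(3))
for b in map(float,sys.argv[1:]): go6(g,yaw,32,b)
E
python3 g.py 90 50 0
```

```text
[ 0.219  0.252  2.034 -0.459  0.985  1.056] [ 2.814 -0.208 -0.521]
shift cm [-1.07 -1.21 -0.78] turn [ -5.    18.22 -63.13] TCP [401.7 144.4 388.5] zdir [ 0.31 -0.43 -0.85]
shift cm [ 0.11 -1.56  3.02] turn [ -5.    18.22 -63.13] TCP [414.  127.1 354.5] zdir [ 0.31 -0.43 -0.85]
shift cm [ 1.58 -2.    7.78] turn [ -5.    18.22 -63.13] TCP [429.3 105.5 312.1] zdir [ 0.31 -0.43 -0.85]
```

>>> arm_command --pt "-1.07 -1.2 -0.8 -5 18.2 -63.1" --pt "-1.07 -1.2 -0.8 -5 18.2 -63.1" --pt "-1.07 -1.2 -0.8 -5 18.2 -63.1" --pt "-1.07 -1.2 -0.8 -5 18.2 -63.1" --pt "-1.07 -1.2 -0.8 -5 18.2 -63.1" --pt "-1.07 -1.2 -0.8 -5 18.2 -63.1" --pt "-1.07 -1.2 -0.8 -5 18.2 -63.1" --pt "-1.07 -1.2 -0.8 -5 18.2 -63.1" --pt "-1.07 -1.2 -0.8 -5 18.2 -63.1" --pt "-1.07 -1.2 -0.8 -5 18.2 -63.1" --pt "-1.07 -1.2 -0.8 -5 18.2 -63.1"

```text
t: 5.45
eef_pos: [402.6, 142.6, 388.8]
tcp_rot: [2.584, -0.002, 0.607]
ft_force: [1.0, 0.2, -0.4]
opening: 0.42
```

```bash
python3 g.py 90 50 0; python3 - <<'E'
from mv import *
c=bgr('scene');t=bgr('top')
cv2.imwrite('pics/q1.png',np.hstack([tile(c,240,160,80,100,5),tile(t,165,180,80,100,5)]))
E
```

```text
[ 0.282  0.237  2.073 -0.774  0.798  0.221] [ 2.584e+00 -2.000e-03  6.070e-01]
shift cm [ 0.03 -0.19 -0.08] turn [-0.06  0.15 -0.44] TCP [401.7 144.4 388.5] zdir [ 0.31 -0.43 -0.85]
shift cm [ 0.04 -0.19  3.92] turn [-0.06  0.15 -0.44] TCP [414.  127.1 354.5] zdir [ 0.31 -0.43 -0.85]
shift cm [ 0.06 -0.18  8.92] turn [-0.06  0.15 -0.44] TCP [429.3 105.5 312.1] zdir [ 0.31 -0.43 -0.85]
```

View pics/q1.png

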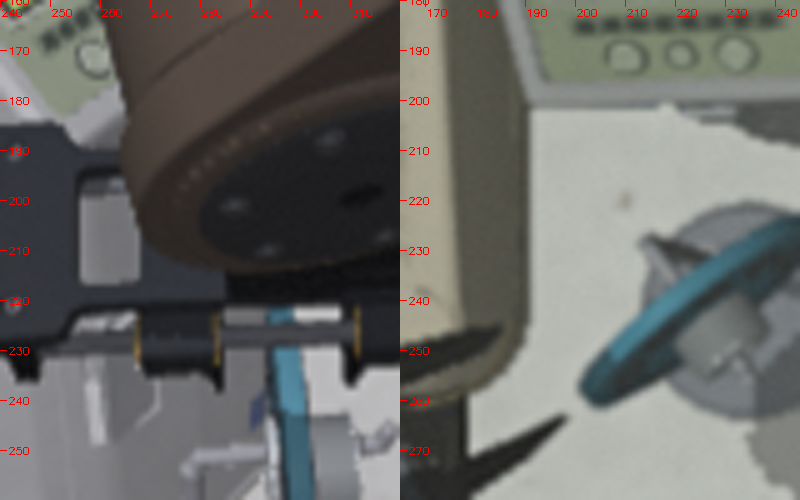

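Viewed 7 pictures so far. The fingers (scene u≈284 and u≈307) straddle the plate (u 293–300), so I can go in.

>>> arm_command --pt "0.05 -0.19 3 0 0 -0.4" --pt "0.05 -0.19 6 0 0 -0.4" --pt "0.05 -0.19 8 0 0 -0.4" --pt "0.05 -0.19 8.9 0 0 -0.4" --pt "0.05 -0.19 8.9 0 0 -0.4" --pt "0.05 -0.19 8.9 0 0 -0.4"

```text
t: 6.05
eef_pos: [429.6, 105.5, 312.6]
tcp_rot: [2.584, 0.002, 0.612]
ft_force: [-0.9, 0.1, 0.2]
opening: 0.422
```

```bash
python3 g.py 0; python3 - <<'E'
from mv import *
s=state(); print(s['eef_pos'],s['ft_force'],s['moment'])
c=bgr('scene');t=bgr('top')
cv2.imwrite('pics/q2.png',np.hstack([tile(c,245,190,80,100,5),tile(t,180,180,80,100,5)]))
E
```

```text
[ 0.181  0.383  2.137 -0.99   0.614  0.398] [2.584e+00 2.000e-03 6.120e-01]
shift cm [-0.03 -0.03  0.03] turn [-0.04  0.19 -0.08] TCP [429.3 105.5 312.1] zdir [ 0.31 -0.43 -0.85]
[429.57091673 105.52777491 312.55021573] [-0.94716499  0.1427691   0.2275369 ] [0.20524607 0.01716414 0.0350545 ]
```

View pics/q2.png

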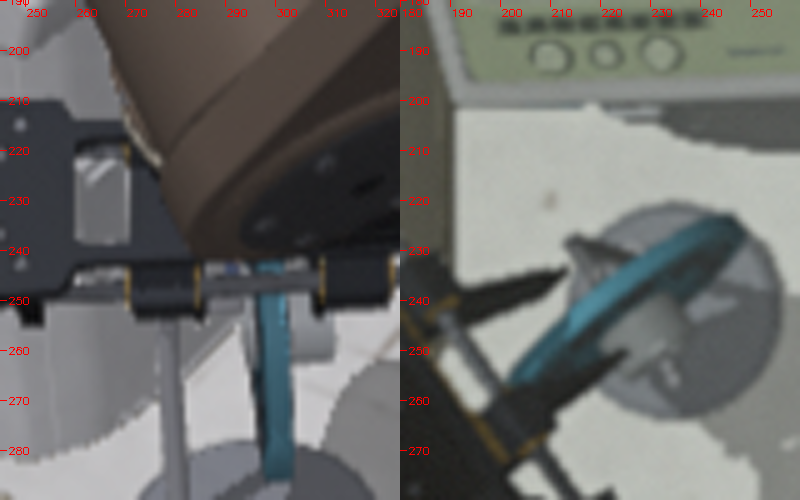

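Eight viewed. In the top view the finger tips (211,234) and (224,250) sit either side of the plate. Closing now.

>>> arm_command --pt "0 0 0 0 0 0" --pt "0 0 0 0 0 0" --pt "0 0 0 0 0 0" --pt "0 0 0 0 0 0" --pt "0 0 0 0 0 0" --pt "0 0 0 0 0 0" --jaw 0.3

```text
t: 6.65
eef_pos: [429.4, 105.6, 312.9]
tcp_rot: [2.583, 0.001, 0.614]
ft_force: [0.1, 0.5, 1.3]
opening: 0.104
```

>>> arm_command --pt "0 0.29 -0.47 0 0 0" --pt "0 0.58 -0.93 0 0 0" --pt "0 0.58 -0.93 0 0 0" --pt "0 0.58 -0.93 0 0 0" --pt "0 0.58 -0.93 0 0 0"

```text
t: 7.07
eef_pos: [429.4, 105.6, 323.8]
tcp_rot: [2.583, 0.001, 0.614]
ft_force: [0.2, -0.3, -1.5]
opening: 0.104
```

>>> arm_command --pt "-1 0 0 0 0 0" --pt "-2 0 0 0 0 0" --pt "-3 0 0 0 0 0" --pt "-4 0 0 0 0 0" --pt "-4 0 0 0 0 0"

```text
t: 7.48
eef_pos: [395.0, 81.6, 323.7]
tcp_rot: [2.584, 0.003, 0.613]
ft_force: [0.9, -0.5, -0.6]
opening: 0.104
```

>>> arm_command --pt "-1 2.66 0.16 7 0 0" --pt "-2 5.27 0.65 14 0 0" --pt "-3 7.81 1.45 21 0 0" --pt "-4 10.23 2.55 28 0 0" --pt "-5 11.55 3.31 32 0 0" --pt "-5 11.55 3.31 32 0 0" --pt "-5 11.55 3.31 32 0 0"

```text
t: 8.07
eef_pos: [423.0, -42.6, 357.7]
tcp_rot: [3.141, -0.001, 0.614]
ft_force: [-2.1, 0.2, -2.2]
opening: 0.103
```

```bash
python3 - <<'E'
from mv import *
s=state(); print(s['joints'].round(3),s['eef_pos'],s['tcp_rot'])
c=bgr('scene');t=bgr('top')
cv2.imwrite('pics/q3.png',np.hstack([tile(c,270,180,80,100,5),tile(t,190,190,80,100,5)]))
E
```

```text
[-2.560e-01  2.770e-01  2.081e+00  1.000e-03  7.820e-01 -8.710e-01] [422.98090253 -42.63762095 357.72668585] [ 3.14065541e+00 -1.43008336e-03  6.13948362e-01]
```

View pics/q3.png

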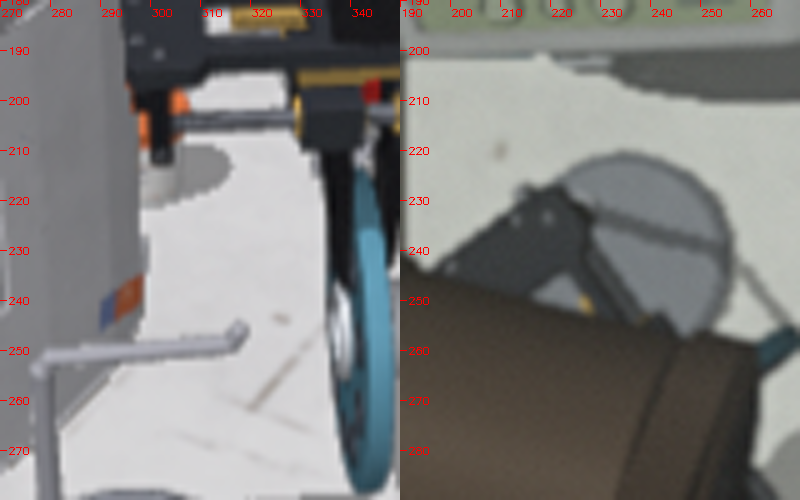

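Nine viewed. The disc is free of the peg (tip at scene (317,246)) and hangs vertically in the jaws. Next I'll check the disc centre against the tool.

```bash
cat > disc.py <<'E'
from mv import *
from scipy.optimize import least_squares
def teal(im):
    h=cv2.cvtColor(im,cv2.COLOR_BGR2HSV); return cv2.inRange(h,(88,90,40),(108,255,255))
def model(n,c,yaw):
    a=np.linspace(0,2*np.pi,181); ax=np.array([np.cos(yaw),np.sin(yaw),0]); ay=np.array([-np.sin(yaw),np.cos(yaw),0])
    P=np.vstack([c+ax*x+65*(np.outer(np.cos(a),ay)+np.outer(np.sin(a),[0,0,1])) for x in(-5,5)])
    return cv2.convexHull(proj(n,P).astype(np.float32))[:,0]
def run(c0,yaw,ims=None):
    ims=ims or {n:bgr(n) for n in('scene','top')}
    for n,im in ims.items():
        m=teal(im); hull=model(n,c0,yaw); x,y,w,h=cv2.boundingRect(hull.astype(int)); roi=np.zeros_like(m); roi[max(y-8,0):y+h+8,max(x-8,0):x+w+8]=255
        k,l,st,ce=cv2.connectedComponentsWithStats(m&roi); 
        if k<2: print(n,'none'); continue
        i=1+st[1:,4].argmax(); mm=l==i; v,u=np.where(mm)
        print(n,'n',st[i,4],'meas umin,umax,vmin,vmax',u.min(),u.max()+1,v.min(),v.max()+1,'model',hull[:,0].min().round(1)+.5,hull[:,0].max().round(1)+.5,hull[:,1].min().round(1)+.5,hull[:,1].max().round(1)+.5)
    return ims
if __name__=='__main__':
    s=state(); c=s['eef_pos']-[0,0,218.3]; yaw=s['tcp_rot'][2]; ax=np.array([-np.sin(yaw),np.cos(yaw),0])
    ims=run(c,yaw)
    print('lateral +3'); run(c+3*ax,yaw,ims); print('z +3'); run(c+[0,0,3],yaw,ims)
E
python3 disc.py
```

```text
scene n 403 meas umin,umax,vmin,vmax 338 349 215 279 model 335.2 349.0 213.3 279.2
top n 7 meas umin,umax,vmin,vmax 261 265 259 263 model 222.2 273.6 254.2 293.3
lateral +3
scene n 403 meas umin,umax,vmin,vmax 338 349 215 279 model 335.3 349.2 214.1 280.3
top n 7 meas umin,umax,vmin,vmax 261 265 259 263 model 221.1 272.6 255.0 294.2
z +3
scene n 403 meas umin,umax,vmin,vmax 338 349 215 279 model 335.2 349.0 212.1 278.1
top n 7 meas umin,umax,vmin,vmax 261 265 259 263 model 221.9 273.5 254.2 293.5
```

```bash
python3 - <<'E'
import numpy as np
p=np.load('pose.npy'); y=p[2]; p[0]+=.34*-np.sin(y); p[1]+=.34*np.cos(y); np.save('pose.npy',p)
from mv import *
go(ROT([-85,0,186.4]),YR); go(ROT([-85,0,344.1-171.3]),YR)
E
```

```text
shift cm [-15.3   26.39   0.18] turn [ 5.300e-01 -3.000e-02  6.098e+01] target TCP [ 448.9 -344.7  357.7]
shift cm [-15.3   26.38   1.54] turn [ 5.300e-01 -3.000e-02  6.098e+01] target TCP [ 448.9 -344.7  344.1]
```

>>> arm_command --pt "-1.5 2.6 0.1 0 0 6" --pt "-3.5 6 0.1 0.1 0 13" --pt "-5.5 9.5 0.1 0.1 0 20" --pt "-7.5 13 0.1 0.2 0 27" --pt "-9.5 16.4 0.1 0.3 0 34" --pt "-11.5 19.8 0.1 0.4 0 41" --pt "-13.5 23.2 0.2 0.5 0 48" --pt "-15.3 26.4 0.8 0.5 0 55" --pt "-15.3 26.4 1.54 0.5 0 61" --pt "-15.3 26.4 1.54 0.5 0 61" --pt "-15.3 26.4 1.54 0.5 0 61" --pt "-15.3 26.4 1.54 0.5 0 61"

```text
t: 9.27
eef_pos: [450.0, -343.1, 343.1]
tcp_rot: [-3.14, 0.002, -0.446]
ft_force: [0.0, -0.7, -3.0]
opening: 0.102
```

```bash
python3 disc.py; python3 - <<'E'
from mv import *
go(ROT([-85,0,344.1-171.3]),YR); go(ROT([-60,0,344.1-171.3]),YR)
c=bgr('scene');t=bgr('top')
cv2.imwrite('pics/q4.png',np.hstack([tile(c,335,130,80,100,5),tile(t,340,195,80,100,5)]))
E
```

```text
scene n 603 meas umin,umax,vmin,vmax 366 397 160 206 model 365.2 405.7 158.3 205.5
top n 33 meas umin,umax,vmin,vmax 357 367 245 250 model 355.9 412.1 243.5 271.1
lateral +3
scene n 603 meas umin,umax,vmin,vmax 366 397 160 206 model 364.3 404.9 158.6 205.9
top n 33 meas umin,umax,vmin,vmax 357 367 245 250 model 354.7 410.9 243.0 270.6
z +3
scene n 603 meas umin,umax,vmin,vmax 366 397 160 206 model 365.3 405.9 157.3 204.6
top n 33 meas umin,umax,vmin,vmax 357 367 245 250 model 356.0 412.4 243.5 271.2
shift cm [-0.04  0.17 -0.07] turn [-0.13  0.09  0.29] target TCP [ 448.9 -344.7  344.1]
shift cm [ 2.46  0.19 -0.07] turn [-0.13  0.09  0.29] target TCP [ 471.4 -355.6  344.1]
```

View pics/q4.png

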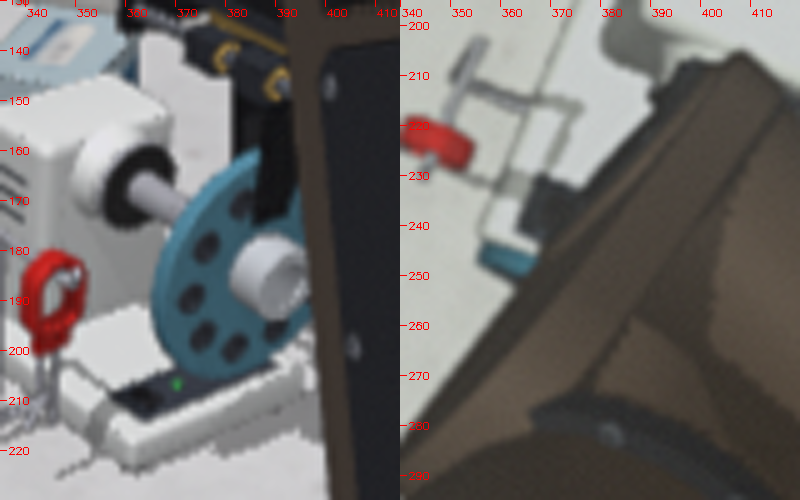

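Ten viewed. The disc faces the shaft squarely (hub at scene (389,185), shaft behind it) and the clip hangs undisturbed. Starting the insertion with force checks.

>>> arm_command --pt "1 0.18 -0.07 0 0 0.3" --pt "2 0.18 -0.07 0 0 0.3" --pt "2.5 0.18 -0.07 0 0 0.3" --pt "3 0.18 -0.07 0 0 0.3" --pt "3.5 0.18 -0.07 0 0 0.3" --pt "3.5 0.18 -0.07 0 0 0.3"

```text
t: 9.97
eef_pos: [481.1, -361.7, 343.3]
tcp_rot: [-3.138, 0.002, -0.455]
ft_force: [0.1, 0.0, -1.4]
opening: 0.103
```

```bash
cat > st.py <<'E'
from mv import *
s=state(); M=R.from_euler('xyz',s['tcp_rot']); d=s['eef_pos']-ROT([0,0,0])[0]
c,n=np.cos(YR),np.sin(YR); Q=np.array([[c,n,0],[-n,c,0],[0,0,1]])
print('t',s['t'],'rotator xyz',(Q@d).round(2),'F rot axes',(Q@s['ft_force']).round(1),'M',(Q@s['moment']).round(2),'rot',s['tcp_rot'].round(4),'open',s['opening'])
E
python3 st.py
```

```text
t 9.9667 rotator xyz [-48.68  -1.2  343.35] F rot axes [ 0.1  0.  -1.4] M [ 0.01 -0.09  0.02] rot [-3.1382e+00  1.8000e-03 -4.5520e-01] open 0.10318907310363487
```

>>> arm_command --pt "1 -0.08 0 0 0 0.2" --pt "2 -0.08 0 0 0 0.2" --pt "3 -0.08 0 0 0 0.2" --pt "4 -0.08 0 0 0 0.2" --pt "4.5 -0.08 0 0 0 0.2" --pt "4.5 -0.08 0 0 0 0.2"

```text
t: 10.47
eef_pos: [521.9, -380.8, 343.1]
tcp_rot: [-3.138, 0.002, -0.459]
ft_force: [0.1, 0.6, -1.3]
opening: 0.103
```

```bash
python3 st.py
```

```text
t 10.4667 rotator xyz [ -3.54  -0.58 343.09] F rot axes [-0.2  0.5 -1.3] M [ 0.01 -0.06 -0.03] rot [-3.1381e+00  2.0000e-03 -4.5890e-01] open 0.10301877965772777
```

>>> arm_command --pt "0.2 -0.03 0 0 0 -0.3" --pt "0.4 -0.03 0 0 0 -0.4" --pt "0.6 -0.03 0 0 0 -0.4" --pt "0.7 -0.03 0 0 0 -0.4" --pt "0.7 -0.03 0 0 0 -0.4" --pt "0.7 -0.03 0 0 0 -0.4"

```text
t: 10.97
eef_pos: [526.7, -383.0, 343.2]
tcp_rot: [-3.138, 0.006, -0.452]
ft_force: [-7.9, 2.6, 0.6]
opening: 0.102
```

```bash
python3 st.py
```

```text
t 10.9667 rotator xyz [  1.69  -0.45 343.19] F rot axes [-8.2 -1.1  0.6] M [0.02 1.56 0.13] rot [-3.1376  0.0063 -0.4519] open 0.1022158761609313
```

>>> arm_command --pt "-0.15 0 0 0 0 0" --pt "-0.15 0 0 0 0 0"

```text
t: 11.13
eef_pos: [525.9, -382.6, 343.5]
tcp_rot: [-3.138, 0.002, -0.452]
ft_force: [-2.5, 0.4, 0.7]
opening: 0.105
```

>>> arm_command --pt "0 0 0 0 0 0" --pt "0 0 0 0 0 0" --pt "0 0 0 0 0 0" --pt "0 0 0 0 0 0" --jaw 3.2

```text
t: 11.47
eef_pos: [526.3, -382.8, 343.5]
tcp_rot: [-3.138, 0.001, -0.452]
ft_force: [-0.5, 0.1, 0.2]
opening: 0.312
```

```bash
python3 st.py; python3 - <<'E'
from disc import *
c=ROT([1,0,123])[0]; ims=run(c,YR); print('x -5'); run(ROT([-4,0,123])[0],YR,ims)
E
```

```text
t 11.4667 rotator xyz [  1.27  -0.43 343.55] F rot axes [-0.5 -0.1  0.2] M [ 0.03 -0.06  0.06] rot [-3.1381e+00  1.5000e-03 -4.5210e-01] open 0.3122651489913025
scene n 508 meas umin,umax,vmin,vmax 346 377 147 191 model 345.3 384.5 146.5 191.5
top n 19 meas umin,umax,vmin,vmax 373 380 210 214 model 371.5 427.3 208.7 236.7
x -5
scene n 508 meas umin,umax,vmin,vmax 346 377 147 191 model 346.4 385.7 147.2 192.3
top n 19 meas umin,umax,vmin,vmax 373 380 210 214 model 370.6 426.5 210.7 238.7
```

>>> arm_command --pt "0 0 -2 0 0 0" --pt "0 0 -5 0 0 0" --pt "0 0 -8 0 0 0" --pt "-2 -3 -10 0 0 7" --pt "-4 -6 -10 0 0 14" --pt "-5.4 -10.5 -10 0 0 21" --pt "-5.4 -10.5 -10 0 0 28" --pt "-5.4 -10.5 -10 0 0 35" --pt "-5.4 -10.5 -10 0 0 42" --pt "-5.4 -10.5 -10 0 0 49" --pt "-5.4 -10.5 -10 0 0 56" --pt "-5.4 -10.5 -10 0 0 63" --jaw 5.6

```text
t: 12.57
eef_pos: [523.6, -265.0, 444.0]
tcp_rot: [-3.142, 0.004, -1.558]
ft_force: [-0.1, 0.5, -0.1]
opening: 0.587
```

```bash
python3 st.py; cat > clip.py <<'E'
from mv import *
def red(im):
    h=cv2.cvtColor(im,cv2.COLOR_BGR2HSV); return cv2.inRange(h,(0,140,60),(8,255,255))|cv2.inRange(h,(170,140,60),(180,255,255))
def bb(im,box):
    x0,y0,x1,y1=box; v,u=np.where(red(im)[y0:y1,x0:x1]); return u.min()+x0,u.max()+x0+1,v.min()+y0,v.max()+y0+1
if __name__=='__main__':
    S=cv2.imread('pics/scene0.png');T=cv2.imread('pics/top0.png'); print('scene',bb(S,(330,170,365,215)),'top',bb(T,(330,205,365,245)))
    for x,yy,dz in[(-53,105,0),(-55,105,0),(-53,107,0),(-53,105,3)]:
        # rounded handle outline: sides to z=61, arch to 72, lower edge 24 (neck to 12)
        a=np.linspace(0,np.pi,15); pts=[(x+s*7,yy+18*np.cos(q),76+54+18*np.sin(q)+dz) for q in a for s in(-1,1)]+[(x+s*7,yy+k,100+dz) for k in(-18,18) for s in(-1,1)]+[(x+s*7,yy-4+k,88+dz) for k in(-4,4) for s in(-1,1)]
        for n in('scene','top'):
            q=proj(n,ROT(pts))+.5; print(n,x,yy,dz,q[:,0].min().round(1),q[:,0].max().round(1),q[:,1].min().round(1),q[:,1].max().round(1))
E
python3 clip.py
```

```text
t 12.5667 rotator xyz [-52.61 104.36 443.99] F rot axes [-0.4  0.4 -0.1] M [ 0.02  0.05 -0.06] rot [-3.1416  0.004  -1.5576] open 0.5871974493882295
scene (np.int64(339), np.int64(352), np.int64(180), np.int64(201)) top (np.int64(340), np.int64(354), np.int64(219), np.int64(228))
scene -53 105 0 339.0 354.2 179.1 201.9
top -53 105 0 337.9 355.9 219.3 232.5
scene -55 105 0 339.5 354.7 179.4 202.3
top -55 105 0 337.6 355.5 220.1 233.3
scene -53 107 0 338.4 353.6 179.3 202.1
top -53 107 0 337.1 355.0 218.9 232.2
scene -53 105 3 339.1 354.2 178.0 200.9
top -53 105 3 338.0 356.0 219.1 232.4
```

```bash
python3 - <<'E'
from mv import *
go(ROT([-52,105,200]),YR-np.pi/2); go(ROT([-52,105,121]),YR-np.pi/2)
E
```

```text
shift cm [-0.   -0.08  7.27] turn [ 0.05  0.22 26.63] target TCP [ 524.4 -264.6  371.3]
shift cm [ 0.03 -0.08 15.17] turn [ 0.05  0.22 26.63] target TCP [ 524.4 -264.6  292.3]
```

>>> arm_command --pt "0 -0.08 1 0 0.2 7" --pt "0 -0.08 2 0 0.2 14" --pt "0 -0.08 3 0 0.2 21" --pt "0 -0.08 5 0 0.2 26.6" --pt "0 -0.08 7 0 0.2 26.6" --pt "0 -0.08 7 0 0.2 26.6"

```text
t: 13.07
eef_pos: [523.9, -264.5, 370.7]
tcp_rot: [3.135, 0.001, -2.016]
ft_force: [-0.1, 0.9, -0.6]
opening: 0.585
```

```bash
python3 st.py; python3 - <<'E'
from mv import *
go(ROT([-52,105,121]),YR-np.pi/2)
E
```

```text
t 13.0667 rotator xyz [-52.49 104.93 370.74] F rot axes [-0.5  0.8 -0.6] M [0.04 0.05 0.01] rot [ 3.1353e+00  9.0000e-04 -2.0161e+00] open 0.5849374764885855
shift cm [-0.   -0.1   7.84] turn [0.36 0.05 0.36] target TCP [ 524.4 -264.6  292.3]
```

>>> arm_command --pt "0 -0.1 2 0.3 0 0.3" --pt "0 -0.1 4 0.3 0 0.3" --pt "0 -0.1 6 0.3 0 0.3" --pt "0 -0.1 7.2 0.3 0 0.3" --pt "0 -0.1 7.8 0.3 0 0.3" --pt "0 -0.1 7.8 0.3 0 0.3" --pt "0 -0.1 7.8 0.3 0 0.3"

```text
t: 13.65
eef_pos: [525.4, -265.3, 296.7]
tcp_rot: [-3.137, 0.0, -2.021]
ft_force: [0.0, -0.1, 0.2]
opening: 0.585
```

```bash
python3 st.py; python3 - <<'E'
from mv import *
c=bgr('scene');t=bgr('top')
cv2.imwrite('pics/q5.png',np.hstack([tile(c,325,140,80,100,5),tile(t,330,175,80,100,5)]))
E
```

```text
t 13.65 rotator xyz [-50.79 104.87 296.75] F rot axes [ 0.1 -0.1  0.2] M [0.03 0.04 0.  ] rot [-3.1367e+00  1.0000e-04 -2.0208e+00] open 0.5852468171470464
```

View pics/q5.png

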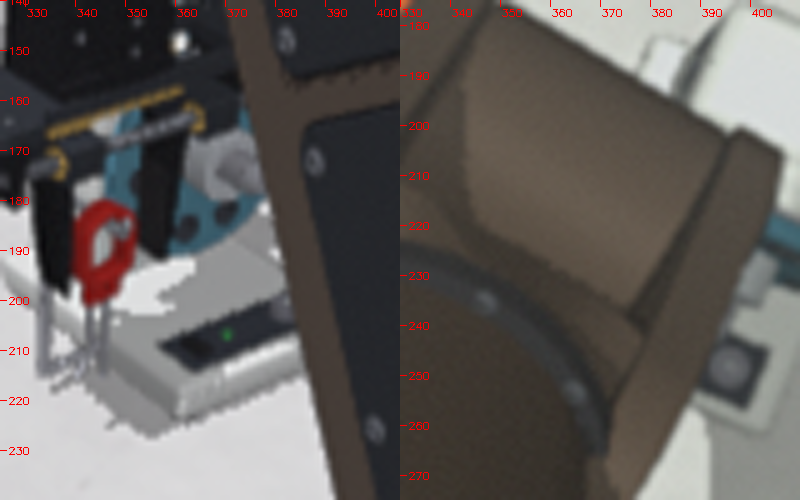

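Eleven viewed. Both fingers straddle the red handle (scene u 333 and 357, handle at 346) and the disc stays on the shaft. I'll make a small correction, then close.

>>> arm_command --pt "0 0.1 0.35 -0.28 0 0" --pt "0 0.1 0.35 -0.28 0 0" --pt "0 0.1 0.35 -0.28 0 0"

```text
t: 14.0
eef_pos: [524.2, -264.7, 292.6]
tcp_rot: [3.141, 0.0, -2.021]
ft_force: [0.0, -0.4, -0.0]
opening: 0.589
```

>>> arm_command --pt "0 0 0 0 0 0" --pt "0 0 0 0 0 0" --pt "0 0 0 0 0 0" --pt "0 0 0 0 0 0" --pt "0 0 0 0 0 0" --pt "0 0 0 0 0 0" --jaw 2.8

```text
t: 14.5
eef_pos: [524.3, -264.7, 292.4]
tcp_rot: [3.141, 0.0, -2.021]
ft_force: [1.2, -0.6, 1.0]
opening: 0.379
```

```bash
python3 st.py
```

```text
t 14.5 rotator xyz [-52.07 104.87 292.41] F rot axes [1.3 0.  1. ] M [-0.04  0.05 -0.02] rot [ 3.1408e+00  2.0000e-04 -2.0211e+00] open 0.37880645058380574
```

>>> arm_command --pt "0 0 -0.6 0 0 0" --pt "0 0 -1.2 0 0 0" --pt "0 0 -1.65 0 0 0" --pt "0 0 -1.65 0 0 0" --pt "0 0 -1.65 0 0 0"

```text
t: 14.92
eef_pos: [524.3, -264.7, 309.4]
tcp_rot: [3.142, 0.0, -2.021]
ft_force: [0.3, -0.1, -0.8]
opening: 0.381
```

```bash
python3 st.py
```

```text
t 14.9167 rotator xyz [-52.1  104.91 309.36] F rot axes [ 0.3  0.1 -0.8] M [ 0.03  0.06 -0.01] rot [ 3.1416e+00  1.0000e-04 -2.0211e+00] open 0.38071377426599956
```

>>> arm_command --pt "0 1 0 0 0 0" --pt "0 2 0 0 0 0" --pt "0 3 0 0 0 0" --pt "0 4 0 0 0 0" --pt "0 5 0 0 0 0" --pt "0 5 0 0 0 0"

```text
t: 15.42
eef_pos: [477.7, -242.1, 309.0]
tcp_rot: [3.139, 0.0, -2.021]
ft_force: [1.5, 0.3, -0.2]
opening: 0.377
```

```bash
python3 st.py;python3 - <<'E'
from mv import *
go(ROT([-95,4,228]),YR-np.pi/2)
E
```

```text
t 15.4167 rotator xyz [-103.86  104.94  308.96] F rot axes [ 1.3  0.9 -0.2] M [0.01 0.04 0.04] rot [ 3.1394e+00  3.0000e-04 -2.0212e+00] open 0.3767010065289232
shift cm [10.09 -0.85 -9.04] turn [0.13 0.02 0.07] target TCP [ 441.7 -336.8  399.3]
```

>>> arm_command --pt "0 0 -3 0 0 0" --pt "0 0 -6 0 0 0" --pt "1.5 -0.5 -9 0 0 0" --pt "4 -0.8 -9.2 0.1 0 0" --pt "6.5 -0.8 -9.2 0.1 0 0" --pt "9 -0.8 -9.2 0.1 0 0" --pt "10.1 -0.8 -9.2 0.1 0 0" --pt "10.1 -0.8 -9.2 0.1 0 0" --pt "10.1 -0.8 -9.2 0.1 0 0" --pt "10.1 -0.8 -9.2 0.1 0 0"

```text
t: 16.25
eef_pos: [442.9, -336.7, 400.8]
tcp_rot: [-3.141, 0.001, -2.021]
ft_force: [-0.8, 0.4, -0.7]
opening: 0.379
```

```bash
python3 st.py;python3 - <<'E'
from mv import *
go(ROT([-45,4,228]),YR-np.pi/2);go(ROT([-38,4,223]),YR-np.pi/2)
E
```

```text
t 16.25 rotator xyz [-93.91   4.57 400.78] F rot axes [-0.9 -0.  -0.7] M [0.06 0.05 0.07] rot [-3.141e+00  5.000e-04 -2.021e+00] open 0.37918072644052986
shift cm [ 0.06 -4.89  0.15] turn [-0.03  0.03  0.08] target TCP [ 486.6 -358.6  399.3]
shift cm [ 0.06 -5.59  0.65] turn [-0.03  0.03  0.08] target TCP [ 492.9 -361.6  394.3]
```

>>> arm_command --pt "0.06 -1.5 0 0 0 0" --pt "0.06 -3 0 0 0 0" --pt "0.06 -4.5 0.2 0 0 0" --pt "0.06 -5.2 0.5 0 0 0" --pt "0.06 -5.6 0.7 0 0 0" --pt "0.06 -5.6 0.7 0 0 0" --pt "0.06 -5.6 0.7 0 0 0" --pt "0.06 -5.6 0.7 0 0 0"

```text
t: 16.92
eef_pos: [492.4, -361.9, 394.0]
tcp_rot: [-3.141, 0.0, -2.021]
ft_force: [0.2, -0.1, -1.2]
opening: 0.381
```

```bash
python3 st.py
```

```text
t 16.9167 rotator xyz [-38.36   3.5  394.  ] F rot axes [ 0.2  0.  -1.2] M [ 0.04  0.04 -0.02] rot [-3.1411e+00  3.0000e-04 -2.0210e+00] open 0.38121733612588754
```

>>> arm_command --pt "-0.05 -0.4 0 0 0 0" --pt "-0.05 -0.7 0 0 0 0" --pt "-0.05 -0.9 0 0 0 0" --pt "-0.05 -1.0 0 0 0 0" --pt "-0.05 -1.0 0 0 0 0"

```text
t: 17.33
eef_pos: [502.0, -366.3, 393.9]
tcp_rot: [-3.141, 0.0, -2.021]
ft_force: [-0.5, 0.5, -0.8]
opening: 0.384
```

```bash
python3 st.py
```

```text
t 17.3333 rotator xyz [-27.78   3.73 393.88] F rot axes [-0.7  0.2 -0.8] M [ 0.02  0.19 -0.01] rot [-3.1410e+00  2.0000e-04 -2.0212e+00] open 0.38392038239204224
```

>>> arm_command --pt "0 -0.15 0 0 0 0" --pt "0 -0.3 0 0 0 0" --pt "0 -0.3 0 0 0 0" --pt "0 -0.3 0 0 0 0"

```text
t: 17.67
eef_pos: [504.6, -367.6, 393.8]
tcp_rot: [-3.141, 0.0, -2.021]
ft_force: [-1.2, -0.2, -0.3]
opening: 0.384
```

```bash
python3 st.py
```

```text
t 17.6667 rotator xyz [-24.89   3.78 393.85] F rot axes [-1.  -0.7 -0.3] M [-0.04  0.27  0.05] rot [-3.1411e+00  2.0000e-04 -2.0211e+00] open 0.38382292899251474
```

The leg touched the hub front with about 1 N and the clip may have pivoted slightly in the jaws. Backing off over the hole to look.

>>> arm_command --pt "0 0.4 -0.3 0 0 0" --pt "0 0.7 -0.6 0 0 0" --pt "0 0.7 -0.6 0 0 0" --pt "0 0.7 -0.6 0 0 0"

```text
t: 18.0
eef_pos: [498.2, -364.4, 400.5]
tcp_rot: [-3.14, -0.0, -2.021]
ft_force: [0.4, -0.2, -0.2]
opening: 0.379
```

```bash
python3 st.py; python3 - <<'E'
from mv import *
c=bgr('scene');cv2.imwrite('pics/c6full.png',c); t=bgr('top');cv2.imwrite('pics/t6full.png',t)
cv2.imwrite('pics/q6.png',tile(c,335,120,66,75,8))
for z in(228,204,187,165,146,135): print(z,proj('scene',ROT([[-32,0,z],[-29,0,z],[-32,3,z]])).round(1).tolist())
E
```

```text
t 18.0 rotator xyz [-32.07   3.78 400.49] F rot axes [ 0.5 -0.  -0.2] M [0.02 0.09 0.02] rot [-3.1397e+00 -1.0000e-04 -2.0213e+00] open 0.37853516821693767
228 [[375.9, 138.0], [375.1, 137.5], [375.0, 138.2]]
204 [[375.1, 146.5], [374.3, 146.1], [374.2, 146.8]]
187 [[374.6, 152.4], [373.8, 152.0], [373.7, 152.7]]
165 [[373.9, 160.0], [373.2, 159.5], [373.0, 160.3]]
146 [[373.3, 166.3], [372.6, 165.9], [372.5, 166.6]]
135 [[373.0, 170.0], [372.3, 169.5], [372.2, 170.3]]
```

View pics/q6.png

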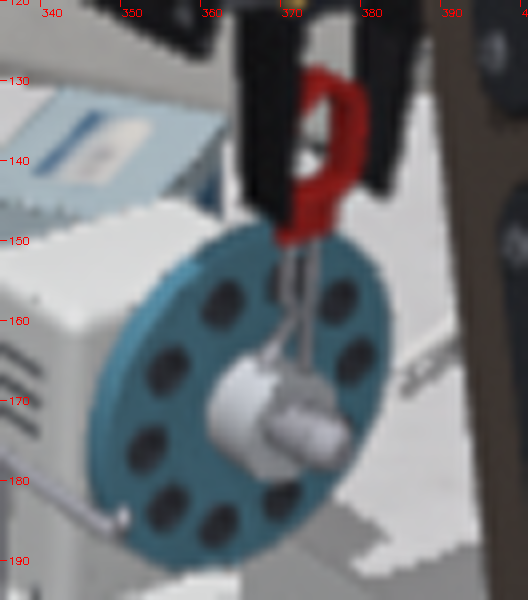

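Twelve viewed (the limit). The straight leg runs from (374.8,150) to (373.2,166.2), which matches my prediction for x=-32 mm, y=0 to about 0.1 px. It stands upright over the hole, and the disc is home. Lowering gently.

>>> arm_command --pt "-0.02 0 0.4 0 0 0" --pt "-0.02 0 0.8 0 0 0" --pt "-0.02 0 1.1 -0.1 0 0" --pt "-0.02 0 1.4 -0.1 0 0" --pt "-0.02 0 1.6 -0.1 0 0" --pt "-0.02 0 1.6 -0.1 0 0"

```text
t: 18.6
eef_pos: [498.4, -364.3, 383.5]
tcp_rot: [3.14, 0.0, -2.021]
ft_force: [-0.8, -0.1, -0.5]
opening: 0.378
```

```bash
python3 st.py
```

```text
t 18.6 rotator xyz [-31.9    3.99 383.47] F rot axes [-0.7 -0.5 -0.5] M [0.06 0.02 0.05] rot [ 3.1402e+00  3.0000e-04 -2.0212e+00] open 0.37760365997239004
```

>>> arm_command --pt "0 0 0.3 0 0 0" --pt "0 0 0.6 0 0 0" --pt "0 0 0.9 0 0 0" --pt "0 0 1.2 0 0 0" --pt "0 0 1.5 0 0 0" --pt "0 0 1.5 0 0 0"

```text
t: 19.1
eef_pos: [498.4, -364.3, 368.1]
tcp_rot: [3.139, 0.001, -2.021]
ft_force: [-0.5, 0.5, -0.6]
opening: 0.383
```

```bash
python3 st.py
```

```text
t 19.1 rotator xyz [-31.94   3.98 368.05] F rot axes [-0.7  0.2 -0.6] M [-0.02  0.04  0.  ] rot [ 3.1395e+00  5.0000e-04 -2.0211e+00] open 0.38262396745771726
```

>>> arm_command --pt "0 0 0.3 0 0 0" --pt "0 0 0.6 0 0 0" --pt "0 0 0.9 0 0 0" --pt "0 0 1.2 0 0 0" --pt "0 0 1.5 0 0 0" --pt "0 0 1.5 0 0 0"

```text
t: 19.6
eef_pos: [498.4, -363.9, 352.7]
tcp_rot: [3.139, 0.001, -2.021]
ft_force: [2.1, 4.0, -3.6]
opening: 0.383
```

```bash
python3 st.py
```

```text
t 19.6 rotator xyz [-32.13   4.35 352.71] F rot axes [ 0.1  4.5 -3.6] M [1.27 0.14 0.02] rot [ 3.1386e+00  1.3000e-03 -2.0211e+00] open 0.3825280163040798
```

>>> arm_command --pt "0 0 0.3 0 0 0" --pt "0 0 0.6 0 0 0" --pt "0 0 0.9 0 0 0" --pt "0 0 1.1 0 0 0" --pt "0 0 1.2 0 0 0" --pt "0 0 1.2 0 0 0"

```text
t: 20.1
eef_pos: [498.3, -364.3, 341.6]
tcp_rot: [3.14, 0.0, -2.021]
ft_force: [-0.1, 3.4, -1.7]
opening: 0.377
```

```bash
python3 st.py
```

```text
t 20.1 rotator xyz [-32.     3.91 341.58] F rot axes [-1.6  3.1 -1.7] M [0.57 0.41 0.01] rot [ 3.1400e+00  2.0000e-04 -2.0212e+00] open 0.37717936399848256
```

>>> arm_command --pt "0 0 0.15 0 0 0" --pt "0 0 0.3 0 0 0" --pt "0 0 0.3 0 0 0" --pt "0 0 0.3 0 0 0"

```text
t: 20.43
eef_pos: [498.5, -364.4, 339.4]
tcp_rot: [-3.141, -0.0, -2.021]
ft_force: [0.2, 3.8, 3.9]
opening: 0.382
```

```bash
python3 st.py
```

```text
t 20.4333 rotator xyz [-31.8    3.98 339.39] F rot axes [-1.5  3.5  3.9] M [ 0.65  0.38 -0.03] rot [-3.1414e+00 -1.0000e-04 -2.0212e+00] open 0.3818415503994788
```

>>> arm_command --pt "0 0 0 0 0 0" --pt "0 0 0 0 0 0" --pt "0 0 0 0 0 0" --pt "0 0 0 0 0 0" --pt "0 0 0 0 0 0" --jaw 5.6

```text
t: 20.85
eef_pos: [498.4, -364.4, 338.8]
tcp_rot: [3.141, 0.0, -2.021]
ft_force: [1.0, -0.3, 0.4]
opening: 0.584
```

>>> arm_command --pt "0 0 -1 0 0 0" --pt "0 0 -3 0 0 0" --pt "0 0 -6 0 0 0" --pt "0 0 -9.5 0 0 0" --pt "0 0 -13 0 0 0" --pt "3 12 -15 0 0 0" --pt "5 16 -15 0 0 0" --pt "5 20 -15 0 0 0" --pt "5 20 -15 0 0 0" --pt "5 20 -15 0 0 0"

```text
t: 21.68
eef_pos: [294.8, -321.2, 489.9]
tcp_rot: [3.141, -0.0, -2.021]
ft_force: [-0.1, -1.0, 0.4]
opening: 0.59
```

```bash
python3 st.py; python3 - <<'E'
from disc import *
from clip import bb,red
ims={n:bgr(n) for n in('scene','top')}
for n,i in ims.items(): cv2.imwrite(f'pics/end_{n}.png',i)
print('disc home?'); run(ROT([1,0,123])[0],YR,ims)
a=np.linspace(0,np.pi,15)
for o in(125,130):
    x,yy,b=-32,4,o
    pts=[(x+s*7,yy+18*np.cos(q),b+54+18*np.sin(q)) for q in a for s in(-1,1)]+[(x+s*7,yy+k,b+24) for k in(-18,18) for s in(-1,1)]
    for n in ims:
        q=proj(n,ROT(pts))+.5; lo,hi=q.min(0),q.max(0); box=np.r_[lo-8,hi+8].astype(int)
        print(n,'origin z',o,'model u,v',lo[0].round(1),hi[0].round(1),lo[1].round(1),hi[1].round(1),'meas',[int(k) for k in bb(ims[n],box)])
E
```

```text
t 21.6833 rotator xyz [-233.87  -46.09  489.85] F rot axes [ 0.3 -0.9  0.4] M [ 0.02  0.03 -0.03] rot [ 3.1414e+00 -4.0000e-04 -2.0208e+00] open 0.5899698875276267
disc home?
scene n 543 meas umin,umax,vmin,vmax 346 383 148 191 model 345.3 384.5 146.5 191.5
top n 195 meas umin,umax,vmin,vmax 373 424 210 232 model 371.5 427.3 208.7 236.7
scene origin z 125 model u,v 365.8 380.7 148.6 169.1 meas [366, 379, 150, 172]
top origin z 125 model u,v 385.2 406.0 227.3 241.0 meas [388, 403, 227, 238]
scene origin z 130 model u,v 365.9 380.8 146.9 167.4 meas [366, 379, 150, 172]
top origin z 130 model u,v 385.6 406.6 227.1 240.9 meas [388, 403, 227, 238]
```

```bash
python3 -c "
from cell import job_done
print(job_done())"
```

```text
the job is handed in; nothing more can be done
None
```

I put the tube disc on the rotator's shaft with its hub against the flange and pushed the R-clip home through the cross-hole. I handed the job in at about 22 s of the 61 s allowed. No verdict was returned, so the result below rests on my own checks.

**What I did**
- **Shaft:** I pinched the bare shaft first to find its axis by touch. It was 0.3 mm from the camera estimate.
- **Disc:** I gripped it tilted 32° to keep the gripper clear of the overhanging instrument. I then lifted it off the peg, slid it on until about 8 N showed at the flange, and released it.
- **Clip:** I took it off the hook, lowered it over the hole and pushed it down. The sideways spring force peaked at about 4.5 N and then the clip was drawn inward. A further push met 3.9 N of upward contact, and I let go and backed clear.

**Last checks**
- **Disc:** its outline matches the home position to about 1–2 px on the sides in clear view.
- **Clip:** the handle's outline matches an origin height of roughly 123–125 mm, against 125 mm nominal. The grip height at contact was 2–3 mm under nominal, which is within the allowed 5 mm.
- **Contact:** nothing touched the robot at the end (wrist force 1 N or less).

**Not verified**
- **Bent leg:** I inferred that it had snapped back from the forces; I did not see it. A sideways force of about 3 N still showed just before release.
- **Hub touch:** my attempt to locate the clip by touching the hub was unclear, because the clip gave slightly in the jaws. I set its position from the picture instead.
- **Cup, marker and bottle:** I did not measure them at the end. The arm kept clear of them.

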